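# Reset the length stop by feel and butt the bar against it

## Robot

A 6-joint arm with a two-finger parallel gripper is mounted at the origin on the work surface. World frame = base frame: x ahead of the robot, y to its left, z up, the work surface at z = 0. Lengths are in mm, angles in rad, forces in N, time in s.
With the tool pointing down it reaches from about 350 to 925 mm from the base axis. Payload 6.4 kg.
Tool frame: the origin (TCP) lies at the very end of the fingers, on their centre line; the grasp point (between the pads) lies 19 mm behind it; z points along the fingers, x is the direction in which the jaws open and shut, and the axes are right-handed (so a half turn about z gives the same grasp; the last joint's range is limited). The gripper opens to 94 mm and grips with 3 to 60 N. Pads are 16 mm wide; open, the fingers measure 119 mm over their backs; the gripper's body (75 mm by 177 mm) begins 78 mm behind the grasp point.
Start: joints at [1.149, 0.245, 1.558, -0, 1.339, -0.174], TCP at [159.423, 630.157, 205.455] pointing down, gripper open.
Joint ranges: [-3.13, 3.13], [-1.02, 2.26], [0.13, 2.54], [-0.95, 4.09], [0.21, 2.88], [-2.74, 2.74]. Speed limits (rad/s): [2.57, 2.57, 3.14, 3.14, 3.14, 3.14].

## Interface

Orientations are given as a unit quaternion [x, y, z, w].
In Python, from bench import ctrl gives the robot as it stands. The module is installed in compiled form; this text tells all that it offers.
- The arm moves only by the tool arm_command, never from a script. Its argument "steps" is a list of rows, each a list of 3 entries, a list of its own where there are three numbers: the shift along the tool's x, y, z in mm, then the turn about the tool's z in degrees, then the closure, from 0 (fully open) to 1 (shut). A call has 1 to 12 rows; each row shifts and turns the commanded pose from where the row before left it, along the tool's axes as they then stand; what a row does not reach is not made up. A row lasts 1/10 s, in which the tool goes at most 50 mm and 8.59 degrees, less where a joint would pass 70% of its speed; a pose out of reach is approached as far as the arm can. A call is refused whole if a number of a shift passes 50 or a number of a turn 8.59, either way. A call with a gripper value outside its range is refused whole. The fingers move at their own pace and stop on an object; the grip force is fixed at half the most. Time passes only in rows, so rows that do not move let the fingers close. It gives the time, the measured TCP pose, the force and the opening at its end, in the units of the state.
- ctrl.observe(): the state, without advancing time (a new reading comes with each control period).
- ctrl.grab_frame(name): name is "scene" or "side" or "wrist"; returns a dict with "frame" (400x640x3 uint8, red, green, blue), "K" (3x3 intrinsics, pixels), "k1" (the pictures are not rectified: a ray, as slopes to the right and down, at radius r is drawn at 1 + k1 r^2 times it, then the intrinsics apply), "pose" (4x4, takes a point from camera to world coordinates). Camera axes: x right, y down, z forward; pixel columns grow to the right and rows downward; lengths in mm; the calibration is good to about 2 mm. A picture is of the moment at which its call begins. There is no depth.
- ctrl.finish_job(): hands the job in, once; it reports no verdict.
The state is a dict: "clock": time; "joint_pos": joint angles; "joint_vel": joint speeds; "effort": joint torques, N m; "ee_pos": TCP position; "orientation": TCP orientation; "contact_force": force on the tool from outside, world axes, zero at the start; "torque": the same for the moment, N m; "grip_width": finger opening in mm.
Only numpy, scipy, OpenCV 4.12 (cv2) and the standard library are available. Lean on these libraries where they do the work, as an engineer would, in place of code of your own. Each camera call takes 0.05 s, during which the arm holds its last target.

## Task

Move the blue stop carriage of the length-stop jig one notch towards the brass bar: pull its red spring knob up, slide the carriage off its present notch, let the knob go and ease the carriage along until you feel the pin drop into the next notch, which is hidden. Then push the brass bar along its channel until it rests right up against the locked stop. Work gently: ram neither the pin nor the bar, and leave the spray bottle, tape measure, hammer and grinding disc where they are.

Things in the scene. Friction and masses are not known exactly. Their poses are not given: they have to be found in the camera images.
- bed: The jig's steel bed, fixed to the bench: 100 mm (x) by 460 mm (y) by 28 mm high. Origin: centre of its underside, on the bench. Its y axis runs along the jig, from the carriage towards the brass bar; z up. The bed is turned by up to about 20 degrees on the bench. Two aluminium guides, 8 mm high, inner faces 33 mm apart about the bed's centre line, form the bar's channel from y = -20 to +220 mm.
- index_strip: The index strip sunk in the bed's centre line below a black rubber dust seal (14 mm wide). Same origin and axes as the bed. It has two notches, each 11 mm wide along y and 8 mm deep with square walls, for the 8 mm round-nosed index pin under the knob. The pin stands in the first at the start; the next lies 50 to 80 mm farther towards the bar, exactly where cannot be seen. A blocked pin must not be pushed with over about 20 N.
- carriage (a joint): Travel (m) of the blue carriage along the bed's +y, towards the bar: 0 at the start (first notch), at most 0.10. It slides with 1 to 2 N with the knob held up, 3 to 5 N with the pin dragging (brief jerks up to 12 N), pushed at block or knob. With the pin in a notch it has 1.5 mm play each way and is otherwise blocked.
- plunger (a joint): How far (m) the red knob is pulled straight up: 0 = pin fully seated in a notch, 0.008 = pin riding on the strip between notches, 0.014 = end of travel. Its spring pushes it down with about 6 N (seated) to 8 N (fully pulled), also while the knob is being pushed sideways lightly.
- knob (a point): Centre of the red round knob: 30 mm across, 28 mm high, upright axis; it moves with carriage and plunger. Seated, its centre is 90 mm above the bench and its underside 14 mm above the carriage top (a 24 mm wide, 6 mm high collar lies between).
- stop_face (a point): Centre of the carriage's stop face, its flat upright end towards the bar (y axis: out of the face, towards the bar), 10 mm above the bed's top. It lies 32 mm in +y from the knob's axis. The blue carriage block, 90 mm (x) by 64 mm (y), has its top 62 mm above the bench and the knob at its centre.
- blank: Loose brass-coloured bar, 30 mm (x) by 120 mm (y) by 20 mm high, 0.2 to 0.35 kg, lying on the bed in its channel with 1.5 mm play each side; it slides with 1.5 to 4 N. Origin: centre of its underside, 28 mm above the bench; y along its length, away from the carriage.
- blank_stop_end (a point): Centre of the bar's end face that looks to the carriage, 10 mm above the bed.
- blank_push_end (a point): Centre of the bar's other end face (away from the carriage), 10 mm above the bed, the face to push on.
- spray: Spray bottle, upright, 60 mm across, 200 mm high; origin: centre of its underside. Leave alone.
- tape: Red tape measure, about 75 mm by 68 mm by 34 mm high; origin: underside. Leave alone.
- hammer: Hammer lying on the bench, 260 mm long. Leave alone.
- disc: Flat red and black grinding disc, 116 mm across, 5 mm thick; origin: centre of its underside. Leave alone.
There are look-alikes about, which are no part of the job. Several things have the shape of the blank; the one meant has the colours described above.

How it is judged (in metres and radians):
On the way, in this order (a step that is already met when the one before it is completed fails the run):
1. the knob is pulled up clear of the first notch (value of joint plunger above 0.006 m), for 0.1 s.
2. the carriage stands at the next notch with the pin dropped in (value of joint plunger below 0.0025 m and value of joint carriage above 0.04 m), for 0.2 s.
3. the bar is up against the stop (all of step 2 and y of blank_stop_end in the frame of stop_face between -0.003 and 0.003 m and x of blank_stop_end in the frame of stop_face between -0.006 and 0.006 m and z of blank_stop_end in the frame of bed below 0.042 m), for 0.2 s.
At the end, for the whole second after the job is handed in: The carriage is locked in the next notch (more than 40 mm along, pin down to within 2.5 mm of fully seated), the bar lies in its channel with its end within 3 mm of the stop face and within 6 mm of its centre, and both are at rest (all of step 3 and linear speed of blank below 0.01 m/s and velocity of joint carriage between -0.01 and 0.01 m/s); the robot touches nothing.
It fails at once if the index pin is rammed against its notch (over 45 N) (contact force between plunger and index_strip above 45 N).
It fails at once if the bar is rammed against the stop (over 45 N) (contact force between blank and carriage above 45 N).
It fails at once if the spray bottle, tape measure, hammer or grinding disc is moved by more than 30 mm (distance of any of spray, tape, hammer, disc from where it was at the start of the episode above 0.03 m).
It also fails if it takes over 58 s, if anything falls off the work surface, if the arm or the gripper's body presses on something with over 40 N, if the wrist force passes 120 N, or if a joint passes its speed limit or range.

## Working session

There is one attempt and no reset: what is moved stays moved. The work goes in short steps, Python scripts to look and compute and a tool call to move; the robot and the scene stay as the last step left them, time stands still between calls to the robot, and variables do not carry over. Pictures are saved under pics/ and viewed, and the job is handed in when it is done.

Besides the shell and the picture viewer there is one more tool, called after "Call:" as name(argument=value, ...), one argument or row to a line, values as JSON. arm_command: Moves the arm, as the interface text tells. Its arguments: {"type":"object","properties":{"steps":{"type":"array","items":{"type":"array"}}},"required":["steps"]}

```bash
mkdir -p pics; cat > h.py <<'E'
import numpy as np, cv2
from bench import ctrl
def grab(n,fn):
    f=ctrl.grab_frame(n); cv2.imwrite(f'pics/{fn}.png',f['frame'][:,:,::-1]); np.savez(f'pics/{fn}.npz',**{k:np.array(v) for k,v in f.items()}); return f
def load(fn): return dict(np.load(f'pics/{fn}.npz'))
def ray(f,u,v):
    K=f['K'];k=float(f['k1']); d=cv2.undistortPoints(np.array([[[u,v]]],float),K,np.array([k,0,0,0.]))[0,0]
    d=np.array([d[0],d[1],1]); P=f['pose']; return P[:3,3],P[:3,:3]@d/np.linalg.norm(d)
def atz(f,u,v,z):
    o,d=ray(f,u,v); return o+d*(z-o[2])/d[2]
def tri(*l):
    A=np.zeros((3,3));b=np.zeros(3);R=[ray(*x) for x in l]
    for o,d in R:
        M=np.eye(3)-np.outer(d,d);A+=M;b+=M@o
    p=np.linalg.solve(A,b); return p,[round(float(np.linalg.norm((np.eye(3)-np.outer(d,d))@(p-o))),1) for o,d in R]
def proj(f,p):
    P=f['pose'];c=P[:3,:3].T@(np.array(p)-P[:3,3]);return cv2.projectPoints(c.reshape(1,1,3),np.zeros(3),np.zeros(3),f['K'],np.array([float(f['k1']),0,0,0.]))[0].ravel()
def crop(fn,x0,y0,x1,y1,s,out):
    im=cv2.imread(f'pics/{fn}.png')[y0:y1,x0:x1]; cv2.imwrite(f'pics/{out}.png',cv2.resize(im,None,fx=s,fy=s,interpolation=cv2.INTER_CUBIC))
E
python3 - <<'E'
from h import *
for n in('scene','side','wrist'):
    f=grab(n,n+'0');print(n,f['K'].round(1).tolist(),f['k1'],f['pose'].round(2).tolist())
print(ctrl.observe())
E
```

```text
scene [[438.6, 0.0, 319.6], [0.0, 438.6, 198.7], [0.0, 0.0, 1.0]] -0.03501267803802226 [[0.09, 0.54, -0.84, 1452.88], [1.0, -0.06, 0.07, -16.29], [-0.01, -0.84, -0.54, 669.77], [0.0, 0.0, 0.0, 1.0]]
side [[438.6, 0.0, 320.1], [0.0, 438.6, 201.3], [0.0, 0.0, 1.0]] -0.10021845606892603 [[0.99, -0.09, 0.07, 469.13], [-0.11, -0.74, 0.67, -782.64], [-0.01, -0.67, -0.74, 1035.11], [0.0, 0.0, 0.0, 1.0]]
wrist [[275.9, 0.0, 316.2], [0.0, 275.9, 200.6], [0.0, 0.0, 1.0]] -0.03068163125514558 [[0.25, 0.93, 0.27, 81.6], [0.97, -0.24, -0.07, 648.25], [-0.0, 0.27, -0.96, 383.33], [0.0, 0.0, 0.0, 1.0]]
{'clock': 0.15, 'joint_pos': array([ 1.14890412e+00,  2.45676671e-01,  1.55870360e+00, -2.99486216e-05,
        1.33875006e+00, -1.74117979e-01]), 'joint_vel': array([ 5.86659290e-05, -2.04412825e-03, -2.92285598e-03,  1.55915522e-04,
        5.80520564e-04,  1.06303357e-03]), 'effort': array([-2.14335810e-04, -4.16266787e+01, -3.14982569e+01,  6.85377675e-02,
        3.15615046e-02, -9.65356639e-05]), 'ee_pos': array([159.22992136, 629.71352838, 204.60012699]), 'orientation': array([ 7.89062524e-01,  6.14312414e-01, -6.72492494e-04,  3.72941259e-04]), 'contact_force': array([-0.32860009, -0.54491446, -0.7691653 ]), 'torque': array([-0.03555076,  0.00647849,  0.00483608]), 'grip_width': 93.13926532494916}
```

View pics/scene0.png

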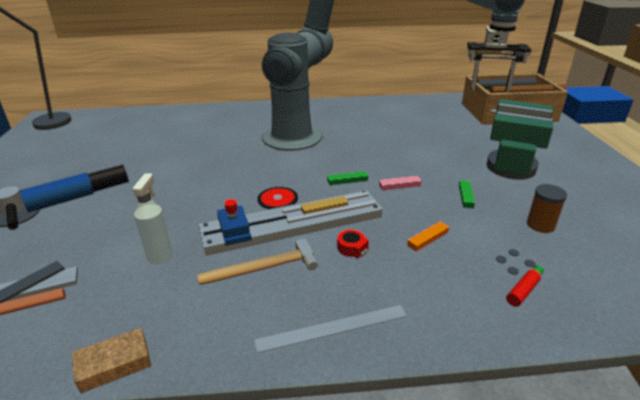

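View pics/side0.png

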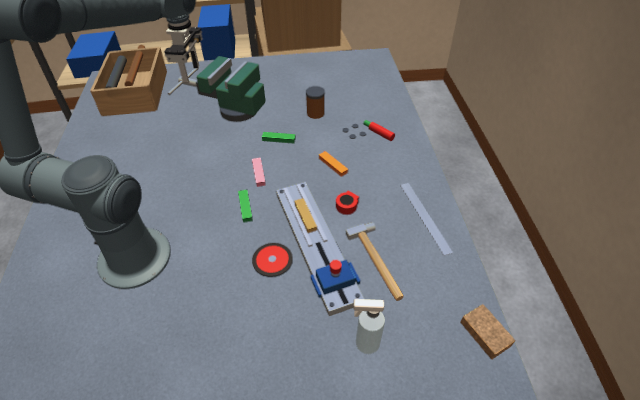

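View pics/wrist0.png

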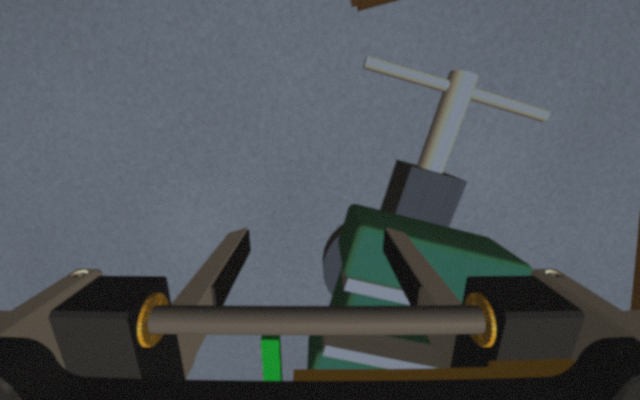

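```bash
python3 - <<'E'
from h import *
crop('scene0',180,170,400,270,3.6,'sc1')
crop('side0',250,170,410,370,3,'sd1')
E
```

```text
(no output)
```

View pics/sc1.png

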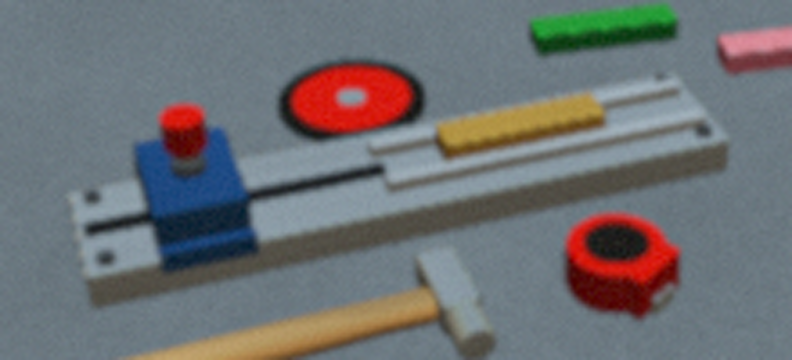

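View pics/sd1.png

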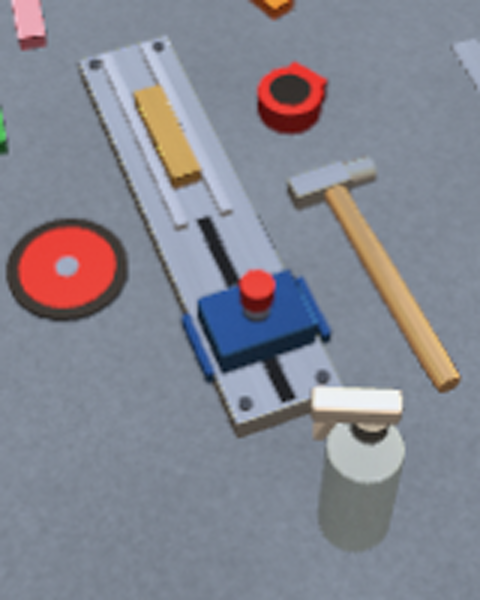

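```bash
python3 - <<'E'
from h import *
s=load('scene0');d=load('side0')
S=lambda x,y:(s,180+x/3.6,170+y/3.6); D=lambda x,y:(d,250+x/3,170+y/3)
for n,a,b in [('knobtop',S(183,113),D(257,281)),('c+y-x',S(672,75),D(80,63)),('c+y+x',S(727,143),D(168,38)),('c-y-x',S(70,195),D(238,420)),('c-y+x',S(92,280),D(345,385)),
 ('hole+-',S(660,78),D(95,64)),('hole++',S(703,130),D(158,46)),('hole--',S(92,196),D(245,403)),('hole-+',S(106,258),D(322,377)),
 ('bar push -x top',S(597,95),D(135,93)),('bar push+x top',S(604,110),D(160,87)),('bar stop+x top',S(444,140),D(197,176)),('bar stop -x top',S(437,124),D(174,182))]:
    p,e=tri(a,b);print(n,p.round(1),e, atz(*a,28).round(0)[:2],atz(*b,28).round(0)[:2])
E
```

```text
knobtop [ 570.9 -158.6  102.3] [0.5, 0.5] [ 455. -177.] [ 579. -109.]
c+y-x [430.6 194.7  21.3] [1.2, 1.2] [440. 194.] [431. 187.]
c+y+x [527.3 218.3  22.4] [0.5, 0.5] [535. 217.] [527. 212.]
c-y-x [ 544.7 -247.    24.2] [1.2, 1.2] [ 551. -246.] [ 544. -248.]
c-y+x [ 640.4 -221.5   22.3] [1.1, 1.1] [ 647. -219.] [ 640. -226.]
hole+- [446.7 182.5  29.8] [0.8, 0.8] [443. 184.] [447. 183.]
hole++ [515.4 202.9  27. ] [0.3, 0.3] [516. 203.] [515. 201.]
hole-- [ 552.  -231.6   26.5] [0.1, 0.1] [ 554. -231.] [ 552. -232.]
hole-+ [ 621.7 -213.8   25.6] [0.3, 0.3] [ 625. -213.] [ 621. -215.]
bar push -x top [484.9 127.6  41.1] [2.3, 2.3] [462. 133.] [486. 137.]
bar push+x top [511.  129.2  44.8] [2.1, 2.1] [483. 135.] [512. 142.]
bar stop+x top [535.8  11.6  42.9] [3.1, 3.1] [510.  15.] [538.  20.]
bar stop -x top [513.1   7.8  41.7] [3.1, 3.1] [489.  11.] [515.  15.]
```

```bash
python3 - <<'E'
from h import *
s=load('scene0');d=load('side0')
print(atz(s,157,259,0),atz(d,369,350,0),atz(d,369,350,0))
print(tri((s,145,184),(d,369,306)))
print('tape',atz(s,352,250,0),'disc',atz(s,278,197,5))
th=np.radians(14.3)
c=np.array([533.95,-15,0]);x=np.array([np.cos(th),np.sin(th),0]);y=np.array([-np.sin(th),np.cos(th),0])
for n in('scene0','side0'):
  f=load(n);im=cv2.imread(f'pics/{n}.png');im=cv2.resize(im,None,fx=4,fy=4)
  for p in [(-50,-230,28),(50,-230,28),(-50,230,28),(50,230,28),(0,-148.5,104),(0,-148.5,76),(45,-116.5,62),(-45,-116.5,62),(45,-180.5,62),(0,-230,28),(0,-20,28)]:
    u=proj(f,c+p[0]*x+p[1]*y+np.array([0,0,p[2]]));cv2.circle(im,tuple(int(round(v*4+1.5)) for v in u),3,(255,0,255),-1)
  a=(720,680,1600,1080) if n[1]=='c' else (1050,700,1600,1280)
  im=im[a[1]:a[3],a[0]:a[2]];cv2.imwrite(f'pics/ov_{n}.png',cv2.resize(im,None,fx=.9,fy=.9))
E
```

```text
[ 642.43282993 -336.71464546    0.        ] [ 628.80623546 -353.96897286    0.        ] [ 628.80623546 -353.96897286    0.        ]
(array([ 616.92046692, -330.77120144,  187.37483898]), [2.7, 2.7])
tape [654.1221895  121.76846134   0.        ] disc [409.86344103 -51.86121112   5.        ]
```

View pics/ov_scene0.png

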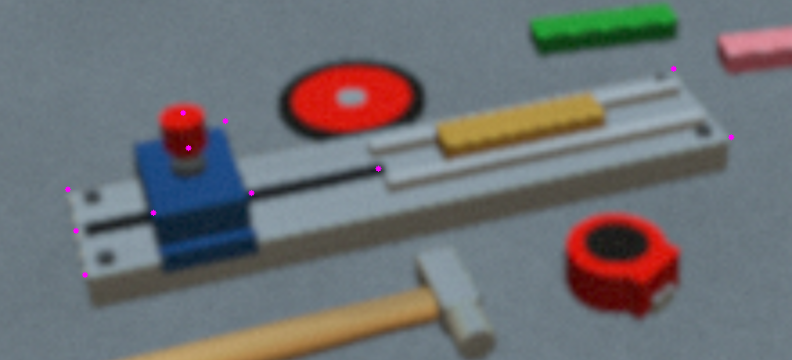

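View pics/ov_side0.png

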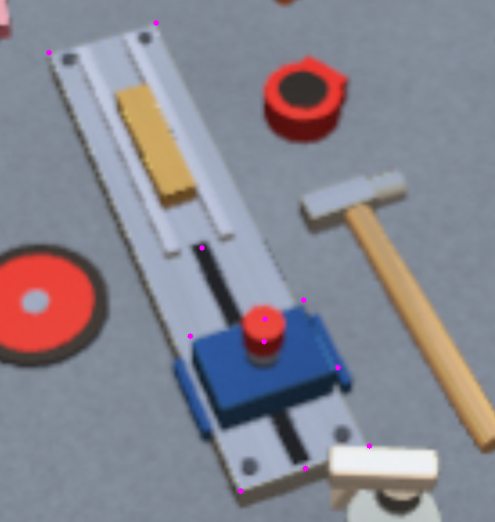

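Candidates for the bar are the brass one in the channel at scene (324,204), green ones at (347,177) and (467,193), a pink one at (400,183) and an orange one at (428,235). The crop shows the brass-coloured bar is the only one lying in the jig channel, so that is the one meant. The knob is at about (571,-159) with its top at 102, against 104 in the text. The bed is turned by 14.3°.

Call:
arm_command(
  steps=[
    [[0,0,-12],-7.1,0],
    [[0,0,-12],-7.1,0],
    [[0,0,-12],-7.1,0],
    [[0,0,-12],-7.1,0],
    [[0,0,0],0,0],
  ],
)

```text
clock: 0.65
ee_pos: [159.8, 630.9, 255.2]
orientation: [0.614, 0.789, 0.001, -0.0]
contact_force: [0.0, 0.4, 0.1]
grip_width: 94.1
```

```bash
cat >> h.py <<'E'
from scipy.spatial.transform import Rotation as Ro
def rel(t):
    o=ctrl.observe();R=Ro.from_quat(o['orientation']).as_matrix()
    return o['ee_pos'].round(1),R[:,0].round(3),(R.T@(np.array(t)-o['ee_pos'])).round(1),o['contact_force'].round(1),o['grip_width'],o['clock']
E
python3 -c "
from h import *
print(rel([571,-159,200]))"
```

```text
(array([159.8, 630.9, 255.2]), array([-0.245,  0.969,  0.002]), array([-866.7,  205. ,   53.6]), array([0. , 0.4, 0.1]), 94.11922540776045, 0.65)
```

Call:
arm_command(
  steps=[
    [[-24,6,0],0,0],
    [[-48,11,0],0,0],
    [[-48,11,0],0,0],
    [[-48,11,0],0,0],
    [[-48,11,0],0,0],
    [[-48,11,0],0,0],
    [[-48,11,0],0,0],
    [[-48,11,0],0,0],
    [[-48,11,0],0,0],
    [[-48,11,0],0,0],
    [[-48,11,0],0,0],
    [[-48,11,0],0,0],
  ],
)

```text
clock: 1.85
ee_pos: [418.1, 124.3, 252.8]
orientation: [0.616, 0.788, -0.0, -0.0]
contact_force: [0.8, 0.7, 0.3]
grip_width: 93.7
```

Call:
arm_command(
  steps=[
    [[-48,11,0],0,0],
    [[-48,11,0],0,0],
    [[-48,11,0],0,0],
    [[-48,11,0],0,0],
    [[-48,12,0],0,0.3],
    [[-30,12,0],0,0.3],
    [[-20,0,10],0,0.3],
    [[0,0,0],0,0.3],
    [[0,0,0],0,0.3],
  ],
)

```text
clock: 2.75
ee_pos: [554.0, -137.4, 242.1]
orientation: [0.615, 0.789, -0.0, -0.001]
contact_force: [-0.1, 0.1, 0.4]
grip_width: 65.8
```

```bash
python3 -c "
from h import *
print(rel([571,-159,200]));grab('wrist','w1')"
```

```text
(array([ 554. , -137.4,  242.1]), array([-0.244,  0.97 ,  0.002]), array([-25.1,  11.3,  42. ]), array([-0.1,  0.1,  0.4]), 65.77231375397365, 2.75)
```

View pics/w1.png

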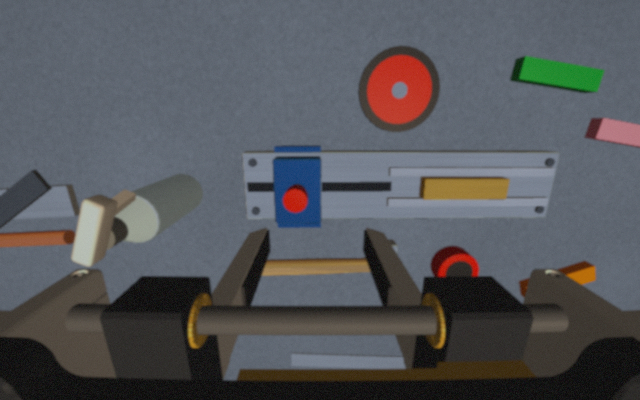

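The wrist view shows the whole jig, with the knob at (294,200), the bar spanning (421..508, 178..199) and the spray bottle well to the left. I'll enlarge a crop for measuring.

```bash
python3 - <<'E'
from h import *
crop('w1',235,140,400,235,4.8,'w1a');crop('w1',400,140,565,235,4.8,'w1b')
E
```

```text
(no output)
```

View pics/w1a.png

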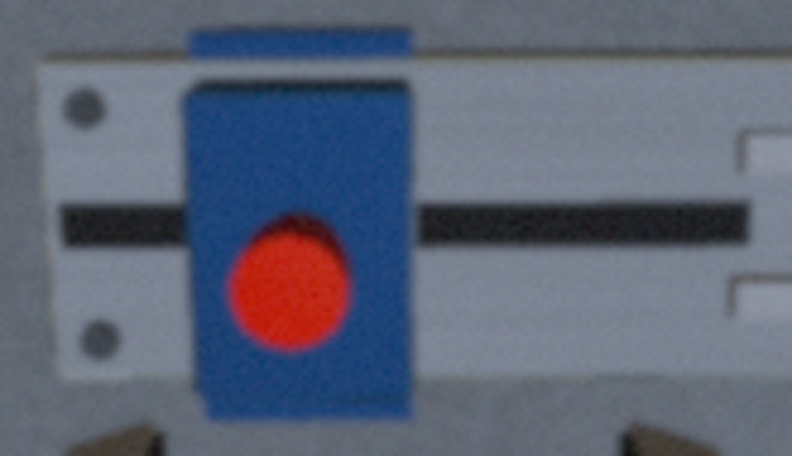

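View pics/w1b.png

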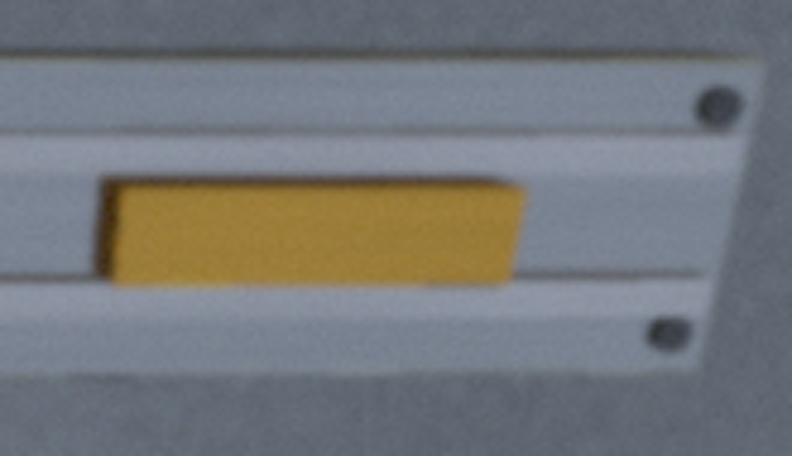

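```bash
python3 - <<'E'
from h import *
s=load('scene0');d=load('side0');w=load('w1')
S=lambda x,y:(s,180+x/3.6,170+y/3.6); D=lambda x,y:(d,250+x/3,170+y/3)
A=lambda x,y:(w,235+x/4.8,140+y/4.8); B=lambda x,y:(w,400+x/4.8,140+y/4.8)
for n,a,b,c,z in [('knob',S(183,113),D(257,281),A(290,292),104),
 ('h+-',S(660,78),D(95,64),B(718,106),28),('h++',S(703,130),D(158,46),B(669,333),28),('h--',S(92,196),D(245,403),A(85,107),28),('h-+',S(106,258),D(322,377),A(100,340),28),
 ('p-',S(597,95),D(135,93),B(524,188),48),('p+',S(604,110),D(160,87),B(511,282),48),('s+',S(444,140),D(197,176),B(112,283),48),('s-',S(437,124),D(174,182),B(117,185),48)]:
    p,e=tri(a,b,c);q,e2=tri(a,c);r,e3=tri(b,c);print(n,p.round(1),e,q.round(1),r.round(1),'w@z',atz(*c,z).round(1)[:2])
E
```

```text
knob [ 570.8 -159.2  102.5] [1.0, 0.2, 0.9] [ 570.6 -159.2  102.4] [ 570.7 -160.1  103.6] w@z [ 570.3 -160.1]
h+- [446.1 182.9  29.8] [0.3, 1.3, 1.1] [445.5 183.4  29.9] [446.  185.5  26.8] w@z [445.2 185.5]
h++ [515.4 203.1  27.3] [0.1, 0.8, 0.9] [515.5 203.4  27.7] [516.6 218.3  11.4] w@z [515.3 203.7]
h-- [ 552.  -232.    26.8] [0.5, 0.2, 0.7] [ 552.  -232.1   26.6] [ 551.8 -232.5   28. ] w@z [ 551.8 -232.5]
h-+ [ 622.3 -214.2   26.3] [0.8, 0.6, 0.9] [ 622.7 -214.    26.7] [ 622.1 -214.8   27.2] w@z [ 622.3 -214.6]
p- [484.3 127.7  40.7] [2.2, 2.4, 0.7] [483.3 128.6  41.1] [484.9 139.4  25. ] w@z [483.5 122. ]
p+ [511.  129.9  45.5] [1.2, 3.1, 1.9] [510.8 130.9  46.8] [513.9 163.    5.4] w@z [510.7 130.4]
s+ [538.2  12.4  44.8] [2.3, 5.0, 3.6] [540.2  13.7  48.4] [540.9  22.5  26.5] w@z [540.2  13.9]
s- [513.    7.9  41.6] [3.0, 3.1, 0.1] [512.5   8.8  43. ] [514.3  12.9  30.5] w@z [512.2   5.1]
```

```bash
python3 -c "
from h import *
print(rel([570.5,-159.7,71]))"
```

```text
(array([ 554.3, -137.1,  242.8]), array([-0.245,  0.969,  0.001]), array([-26.1,  10.4, 171.7]), array([-0.4, -0.1,  0.7]), 65.86186377197411, 2.8)
```

Call:
arm_command(
  steps=[
    [[-13,5,10],0,0.3],
    [[-13,5,30],0,0.3],
    [[0,0,40],0,0.3],
    [[0,0,30],0,0.3],
    [[0,0,10],0,0.3],
    [[0,0,0],0,0.3],
    [[0,0,0],0,0.3],
  ],
)

```text
clock: 3.5
ee_pos: [572.1, -160.9, 125.5]
orientation: [0.614, 0.789, 0.0, 0.001]
contact_force: [-0.7, -0.5, 0.5]
grip_width: 65.7
```

```bash
python3 -c "
from h import *
print(rel([570.5,-159.7,71]));grab('wrist','w2');grab('scene','s2');crop('s2',180,120,320,260,4,'s2a')"
```

```text
(array([ 572.1, -160.9,  125.5]), array([-0.246,  0.969, -0.002]), array([ 1.6, -1.4, 54.5]), array([-0.7, -0.5,  0.5]), 65.70591144550059, 3.5)
```

View pics/w2.png

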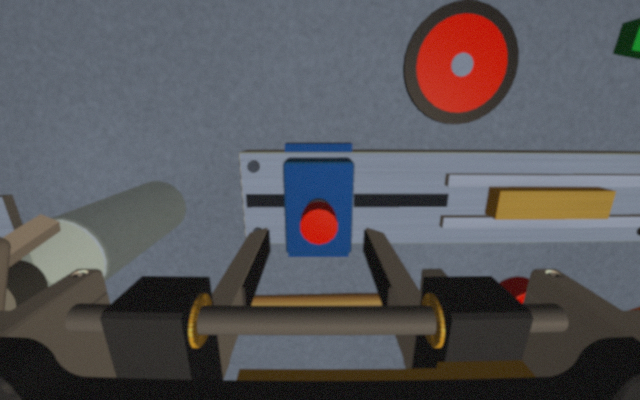

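View pics/s2a.png

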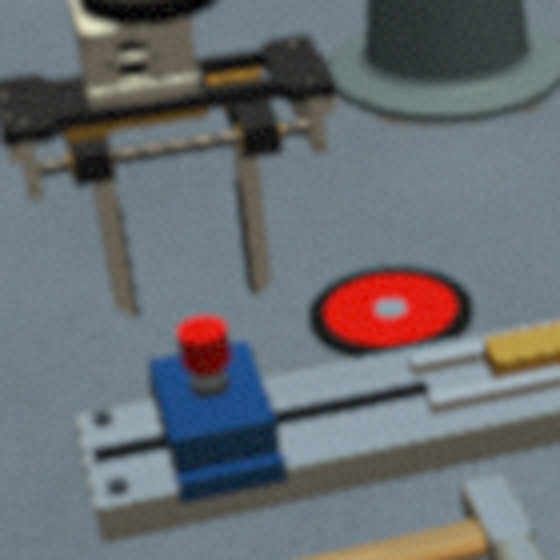

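```bash
python3 -c "
from h import *
w=load('w2');s=load('s2');print(atz(w,319,226,104),tri((w,319,226),(load('w1'),235+290/4.8,140+292/4.8)),tri((w,319,226),(s,180+204/4,120+327/4)))
print(proj(w,[572.1,-160.9,125.5]))"
```

```text
[ 569.41083395 -160.83261554  104.        ] (array([ 572.4540324 , -160.09688404,   96.23979826]), [0.1, 0.1]) (array([ 570.30681316, -159.29383406,  101.07042215]), [1.2, 1.2])
[318.19169004 240.61034377]
```

Call:
arm_command(
  steps=[
    [[1.4,-1.7,15],0,0.3],
    [[0,0,20],0,0.3],
    [[0,0,14],0,0.3],
    [[0,0,5],0,0.3],
    [[0,0,0],0,0.4],
    [[0,0,0],0,0.5],
    [[0,0,0],0,0.55],
  ],
)

```text
clock: 4.3
ee_pos: [569.8, -160.4, 70.4]
orientation: [0.614, 0.789, 0.0, 0.001]
contact_force: [-0.3, -0.1, -0.9]
grip_width: 45.4
```

```bash
python3 -c "
from h import *
print(rel([570,-160,71]));grab('wrist','w3');crop('w3',220,130,420,280,4,'w3a');grab('scene','s3');crop('s3',180,150,280,250,5,'s3a')"
```

```text
(array([ 569.8, -160.4,   70.4]), array([-0.245,  0.969, -0.001]), array([ 0.4,  0.3, -0.6]), array([-0.3, -0.1, -0.9]), 45.441010095371766, 4.3)
```

View pics/w3a.png

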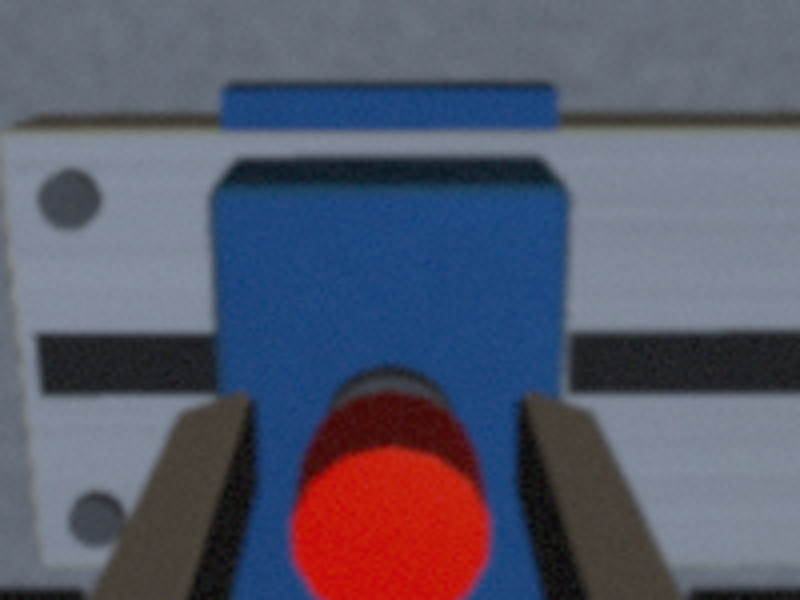

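View pics/s3a.png

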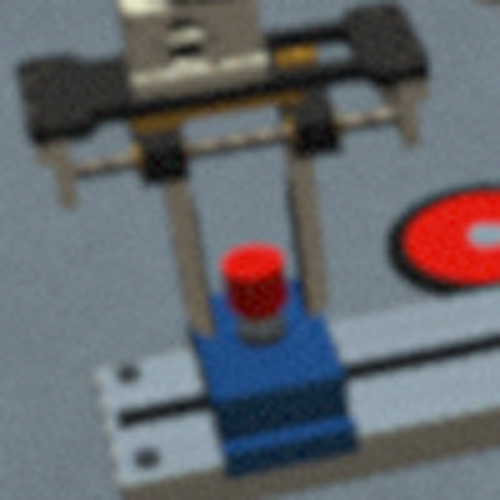

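The fingers straddle the knob centrally, at crop x 250 and 525 with the knob at 391. Closing now.

Call:
arm_command(
  steps=[
    [[0,0,0],0,0.6],
    [[0,0,0],0,0.63],
    [[0,0,0],0,0.65],
    [[0,0,0],0,0.67],
  ],
)

```text
clock: 4.8
ee_pos: [569.2, -160.1, 69.5]
orientation: [0.614, 0.789, -0.0, 0.0]
contact_force: [-0.3, 0.1, 0.5]
grip_width: 31.6
```

Call:
arm_command(
  steps=[
    [[0,0,0],0,0.7],
    [[0,0,0],0,0.8],
    [[0,0,0],0,0.8],
  ],
)

```text
clock: 5.1
ee_pos: [569.1, -160.0, 69.5]
orientation: [0.614, 0.789, 0.0, -0.0]
contact_force: [0.5, 1.0, 0.8]
grip_width: 29.2
```

Call:
arm_command(
  steps=[
    [[0,0,-3],0,0.8],
    [[0,0,-3],0,0.8],
    [[0,0,-3],0,0.8],
    [[0,0,-3],0,0.8],
    [[0,0,0],0,0.8],
  ],
)

```text
clock: 5.6
ee_pos: [569.0, -159.9, 81.4]
orientation: [0.614, 0.789, 0.0, -0.0]
contact_force: [2.6, -0.2, -7.4]
grip_width: 29.4
```

```bash
python3 -c "
from h import *
print(rel([570,-160,71]));grab('scene','s4');crop('s4',180,150,280,250,5,'s4a')"
```

```text
(array([ 569. , -159.9,   81.4]), array([-0.245,  0.969,  0.   ]), array([-0.4,  1. , 10.4]), array([ 2.6, -0.2, -7.4]), 29.384357911755078, 5.6)
```

View pics/s4a.png

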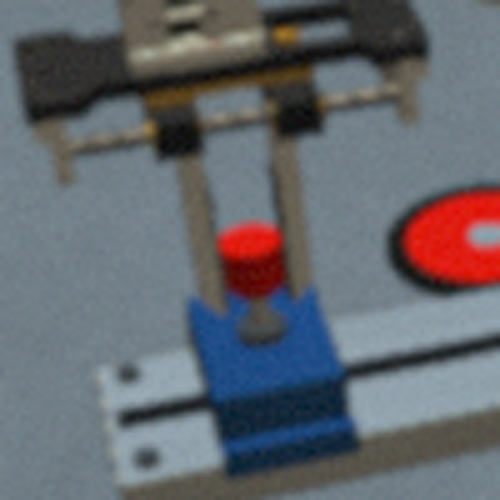

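The knob is up by about 12 mm, with a spring load of 7.4 N. Sliding now.

Call:
arm_command(
  steps=[
    [[2,0,0],0,0.8],
    [[2,0,0],0,0.8],
    [[3,0,0],0,0.8],
    [[3,0,0],0,0.8],
    [[0,0,0],0,0.8],
  ],
)

```text
clock: 6.15
ee_pos: [566.4, -149.7, 81.3]
orientation: [0.614, 0.789, 0.0, -0.0]
contact_force: [2.6, 0.1, -8.8]
grip_width: 29.0
```

Call:
arm_command(
  steps=[
    [[4,0,0],0,0.8],
    [[5,0,0],0,0.8],
    [[5,0,0],0,0.8],
    [[5,0,0],0,0.8],
    [[5,0,0],0,0.8],
    [[4,0,0],0,0.8],
    [[0,0,0],0,0.8],
  ],
)

```text
clock: 6.85
ee_pos: [559.3, -122.1, 81.2]
orientation: [0.614, 0.789, 0.0, -0.001]
contact_force: [1.8, 2.1, -7.5]
grip_width: 29.3
```

```bash
python3 -c "
from h import *
print(rel([570,-160,71]));grab('scene','s5');crop('s5',180,150,280,250,5,'s5a')"
```

```text
(array([ 559.3, -122.1,   81.2]), array([-0.246,  0.969,  0.002]), array([-39.4,   1. ,  10.2]), array([ 1.8,  2.1, -7.5]), 29.305568890725045, 6.85)
```

View pics/s5a.png

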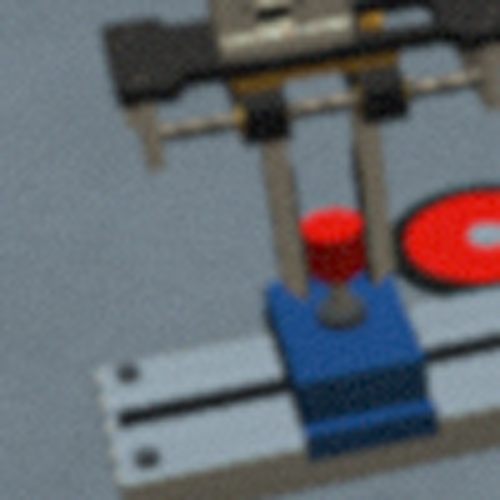

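Call:
arm_command(
  steps=[
    [[0,0,2],0,0.8],
    [[0,0,2],0,0.8],
    [[0,0,0],0,0.64],
    [[0,0,0],0,0.64],
    [[0,0,3],0,0.64],
    [[0,0,3],0,0.64],
    [[0,0,0],0,0.64],
  ],
)

```text
clock: 7.6
ee_pos: [559.7, -123.3, 71.2]
orientation: [0.614, 0.789, -0.0, -0.0]
contact_force: [0.1, -1.1, -0.6]
grip_width: 33.7
```

```bash
python3 -c "
from h import *
print(rel([570,-160,71]));grab('scene','s6');crop('s6',180,150,280,250,5,'s6a')"
```

```text
(array([ 559.7, -123.3,   71.2]), array([-0.245,  0.969,  0.   ]), array([-38.1,   1. ,   0.2]), array([ 0.1, -1.1, -0.6]), 33.698105672796224, 7.6)
```

View pics/s6a.png

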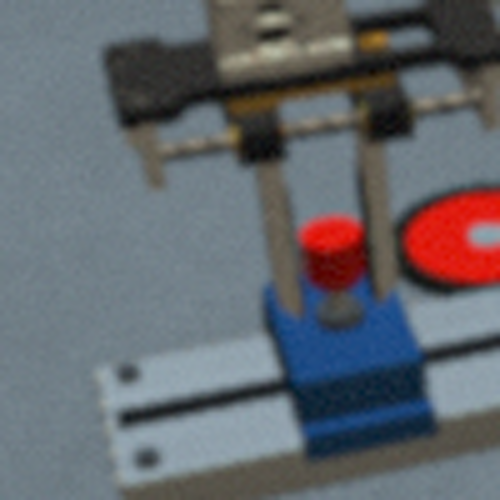

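Call:
arm_command(
  steps=[
    [[2,0,0],0,0.64],
    [[1.5,0,0],0,0.64],
    [[1.5,0,0],0,0.64],
    [[1.5,0,0],0,0.64],
    [[1.5,0,0],0,0.64],
    [[1.5,0,0],0,0.64],
    [[1,0,0],0,0.64],
  ],
)

```text
clock: 8.35
ee_pos: [557.3, -113.2, 71.6]
orientation: [0.614, 0.789, -0.0, 0.0]
contact_force: [1.0, -4.7, -1.0]
grip_width: 33.6
```

Call:
arm_command(
  steps=[
    [[1,0,0],0,0.64],
    [[1,0,0],0,0.64],
    [[1,0,0],0,0.64],
    [[1,0,0],0,0.64],
  ],
)

```text
clock: 8.75
ee_pos: [556.3, -109.4, 71.5]
orientation: [0.614, 0.789, -0.0, 0.0]
contact_force: [1.3, -4.9, -0.2]
grip_width: 33.9
```

Call:
arm_command(
  steps=[
    [[1,0,0],0,0.64],
    [[1,0,0],0,0.64],
    [[1,0,0],0,0.64],
    [[1,0,0],0,0.64],
  ],
)

```text
clock: 9.15
ee_pos: [555.4, -105.5, 71.6]
orientation: [0.614, 0.789, -0.0, 0.0]
contact_force: [0.2, -5.2, -1.1]
grip_width: 34.0
```

Call:
arm_command(
  steps=[
    [[1,0,0],0,0.64],
    [[1,0,0],0,0.64],
    [[1,0,0],0,0.64],
    [[1,0,0],0,0.64],
  ],
)

```text
clock: 9.55
ee_pos: [554.4, -101.6, 71.6]
orientation: [0.614, 0.789, -0.0, 0.0]
contact_force: [0.2, -5.0, -1.2]
grip_width: 33.8
```

Call:
arm_command(
  steps=[
    [[1,0,0],0,0.64],
    [[1,0,0],0,0.64],
    [[1,0,0],0,0.64],
  ],
)

```text
clock: 9.85
ee_pos: [553.6, -98.7, 71.6]
orientation: [0.614, 0.789, -0.0, 0.0]
contact_force: [0.7, -4.4, -1.2]
grip_width: 33.7
```

Call:
arm_command(
  steps=[
    [[1,0,0],0,0.64],
    [[1,0,0],0,0.64],
    [[1,0,0],0,0.64],
  ],
)

```text
clock: 10.15
ee_pos: [552.6, -94.9, 71.4]
orientation: [0.614, 0.789, 0.0, -0.001]
contact_force: [-0.7, -0.1, -0.1]
grip_width: 33.8
```

The drag has vanished, so the pin may have dropped. Looking.

```bash
python3 -c "
from h import *
grab('scene','s7');crop('s7',200,150,300,250,5,'s7a')"
```

```text
(no output)
```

View pics/s7a.png

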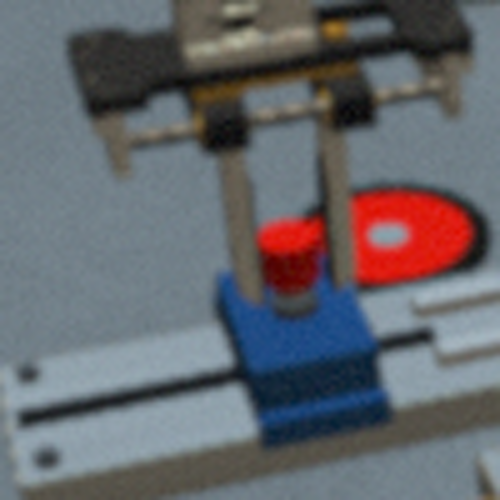

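The knob's height over the collar is back to the seated look: about 77 px from knob top to collar base, as at the start, against about 97 px while riding. A gentle push will check the lock.

Call:
arm_command(
  steps=[
    [[1,0,0],0,0.64],
    [[1,0,0],0,0.64],
    [[0,0,0],0,0.64],
  ],
)

```text
clock: 10.5
ee_pos: [552.1, -93.2, 71.3]
orientation: [0.614, 0.789, 0.0, -0.0]
contact_force: [0.5, -0.3, -0.1]
grip_width: 33.8
```

Call:
arm_command(
  steps=[
    [[1,0,0],0,0.64],
    [[0,0,0],0,0.64],
  ],
)

```text
clock: 10.7
ee_pos: [552.0, -92.6, 71.4]
orientation: [0.614, 0.789, 0.0, -0.0]
contact_force: [-0.9, -0.2, -0.0]
grip_width: 33.8
```

Call:
arm_command(
  steps=[
    [[1,0,0],0,0.64],
    [[0,0,0],0,0.64],
  ],
)

```text
clock: 10.9
ee_pos: [551.8, -91.8, 71.5]
orientation: [0.614, 0.789, -0.0, 0.0]
contact_force: [0.1, -0.5, -0.9]
grip_width: 34.0
```

Call:
arm_command(
  steps=[
    [[1,0,0],0,0.64],
    [[0,0,0],0,0.64],
  ],
)

```text
clock: 11.1
ee_pos: [551.5, -90.7, 71.4]
orientation: [0.614, 0.789, -0.0, -0.0]
contact_force: [0.0, -1.2, -0.2]
grip_width: 33.9
```

```bash
python3 -c "
from h import *
grab('scene','s8');crop('s8',200,150,300,250,5,'s8a');grab('wrist','w8')"
```

```text
(no output)
```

View pics/s8a.png

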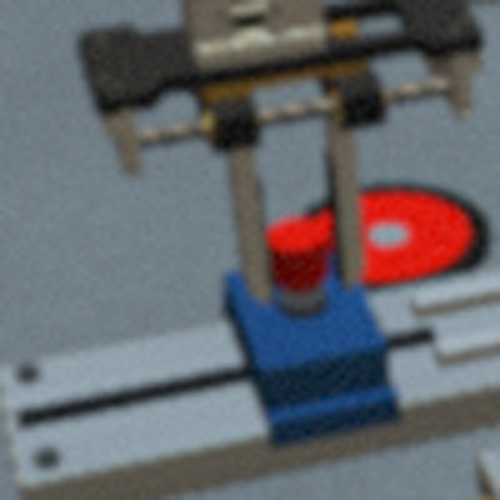

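View pics/w8.png

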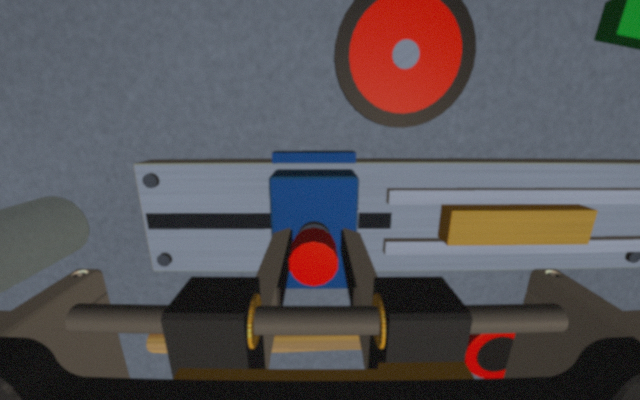

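Call:
arm_command(
  steps=[
    [[1,0,0],0,0.64],
    [[0,0,0],0,0.64],
  ],
)

```text
clock: 11.4
ee_pos: [551.3, -89.7, 71.5]
orientation: [0.614, 0.789, 0.0, -0.0]
contact_force: [0.1, -1.4, -0.9]
grip_width: 33.9
```

```bash
python3 - <<'E'
from h import *
grab('wrist','w9');crop('w9',230,140,400,300,4.5,'w9a');grab('scene','s9');crop('s9',235,175,295,235,10,'s9a');crop('s3',215,185,275,245,10,'s3b')
a=cv2.imread('pics/s9a.png');b=cv2.imread('pics/s3b.png')
crop('s6',225,175,285,235,10,'s6b');c=cv2.imread('pics/s6b.png')
cv2.imwrite('pics/cmp.png',cv2.resize(np.hstack([b,c,a]),(798,266)))
print(rel([570,-160,71]))
E
```

```text
(array([551.3, -89.7,  71.4]), array([-0.245,  0.969,  0.   ]), array([-72.7,   0.9,   0.4]), array([ 0.4, -0.7,  0.2]), 34.10170961832356, 11.5)
```

View pics/w9a.png

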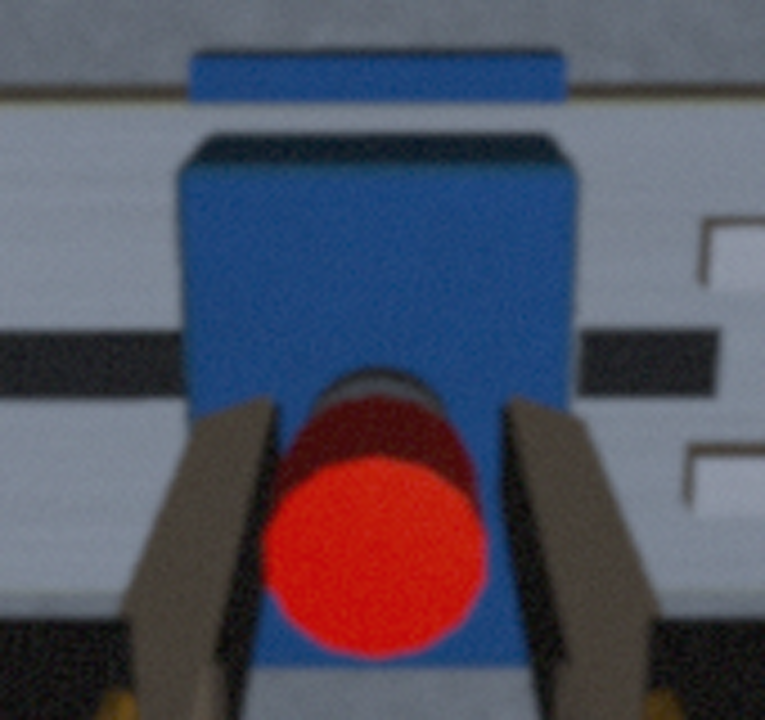

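View pics/cmp.png

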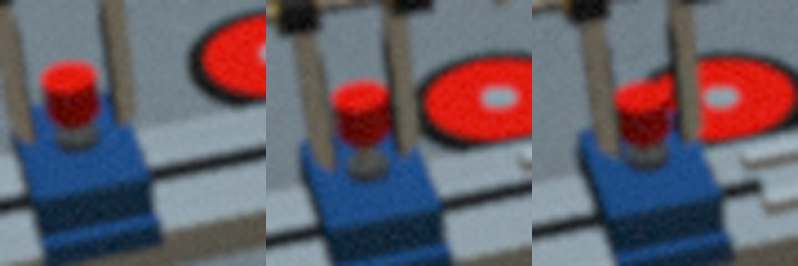

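Call:
arm_command(
  steps=[
    [[1,0,0],0,0.64],
    [[0,0,0],0,0.64],
  ],
)

```text
clock: 11.7
ee_pos: [551.2, -89.1, 71.5]
orientation: [0.614, 0.789, -0.0, 0.0]
contact_force: [0.2, -2.2, -2.1]
grip_width: 34.0
```

Call:
arm_command(
  steps=[
    [[1,0,0],0,0.64],
    [[0,0,0],0,0.64],
  ],
)

```text
clock: 11.9
ee_pos: [551.1, -88.6, 71.6]
orientation: [0.614, 0.789, -0.0, 0.001]
contact_force: [0.7, -5.2, -1.1]
grip_width: 34.1
```

Call:
arm_command(
  steps=[
    [[1,0,0],0,0.64],
    [[0.5,0,0],0,0.64],
    [[0,0,0],0,0.64],
  ],
)

```text
clock: 12.2
ee_pos: [551.0, -88.2, 71.6]
orientation: [0.614, 0.789, -0.001, 0.002]
contact_force: [1.6, -7.6, -3.3]
grip_width: 33.8
```

Force rose to 7.8 N while the TCP barely advanced, so the stop is locked. I'll back off, open and lift out.

Call:
arm_command(
  steps=[
    [[-2,0,0],0,0.6],
    [[-2,0,0],0,0.5],
    [[0,0,0],0,0.4],
    [[0,0,-5],0,0.4],
    [[0,0,-30],0,0.4],
    [[0,0,-45],0,0.4],
    [[0,0,-40],0,0.4],
    [[0,0,0],0,0.4],
    [[0,0,0],0,0.4],
  ],
)

```text
clock: 13.1
ee_pos: [552.0, -90.2, 192.7]
orientation: [0.614, 0.789, 0.0, 0.001]
contact_force: [-0.6, 0.3, -0.4]
grip_width: 56.1
```

```bash
python3 - <<'E'
from h import *
print(rel([570,-160,71]))
grab('wrist','w10');grab('scene','s10');crop('s10',215,160,395,250,4.4,'s10a');crop('w10',180,110,460,280,2.8,'w10a')
E
```

```text
(array([552. , -90.2, 192.7]), array([-0.246,  0.969, -0.001]), array([-71.9,   0. , 121.8]), array([-0.6,  0.3, -0.4]), 56.081720066916176, 13.1)
```

View pics/s10a.png

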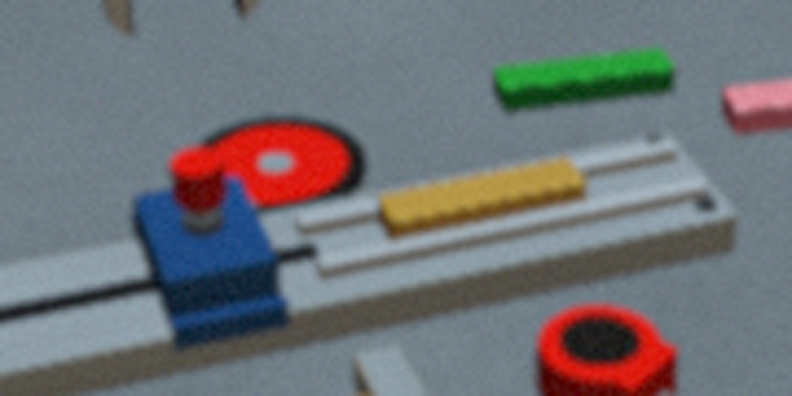

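View pics/w10.png

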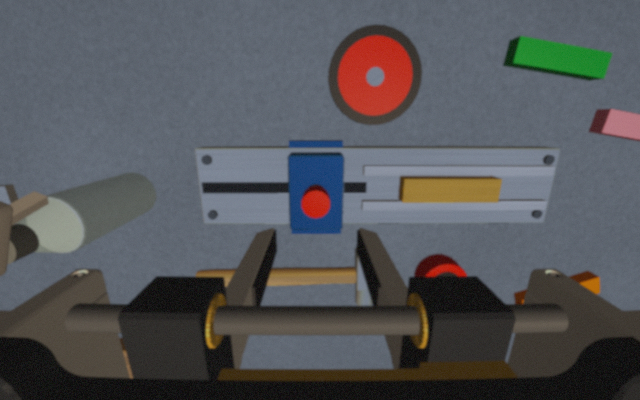

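```bash
python3 - <<'E'
from h import *
s=load('s10');w=load('w10')
S=lambda x,y:(s,215+x/4.4,160+y/4.4)
print('knob',tri(S(199,164),(w,316,203)),atz(w,316,203,104))
c=np.array([533.8,-14.5,0]);t=np.radians(14.3);X=np.array([np.cos(t),np.sin(t),0]);Y=np.array([-np.sin(t),np.cos(t),0])
L=lambda p:((p-c)@X,(p-c)@Y)
print(L(atz(w,316,203,104)))
for u,v in [(500,179),(500,202),(401,178),(403,203)]: p=atz(w,u,v,48);print(p,L(p))
# wrap: TCP target at push end
p=c+0*X+172*Y;p[2]=110;print(p,rel(p))
E
```

```text
knob (array([552.87578459, -90.74241845,  98.08483037]), [1.0, 1.0]) [551.25986899 -92.17385411 104.        ]
(np.float64(-2.266477563899221), np.float64(-79.57975695728624))
[483.58125403 120.00156013  48.        ] (np.float64(-15.441002297736254), np.float64(142.7381083401509))
[510.35633796 132.31359876  48.        ] (np.float64(13.545536628429868), np.float64(148.05524816540247))
[512.32915501   2.63461816  48.        ] (np.float64(-16.57335279546638), np.float64(21.906992067543726))
[541.29634754  15.22295967  48.        ] (np.float64(14.605620388764175), np.float64(26.95042506571274))
[491.31616981 152.1707058  110.        ] (array([550.5, -89.8, 190. ]), array([-0.245,  0.969,  0.002]), array([249. ,   2.2,  80.4]), array([-0.2, -0.2, -0.2]), 56.331833397997315, 13.2)
```

Call:
arm_command(
  steps=[
    [[30,1,0],0,1],
    [[45,1,0],0,1],
    [[45,0,0],0,1],
    [[45,0,0],0,1],
    [[45,0,0],0,1],
    [[35,0,0],0,1],
    [[17,0,20],0,1],
    [[0,0,40],0,1],
    [[0,0,40],0,1],
    [[0,0,20],0,1],
    [[0,0,0],0,1],
    [[0,0,0],0,1],
  ],
)

```text
clock: 14.4
ee_pos: [488.4, 164.1, 70.7]
orientation: [0.614, 0.789, -0.001, -0.001]
contact_force: [0.2, 0.2, 1.2]
grip_width: 0.2
```

```bash
python3 - <<'E'
from h import *
c=np.array([533.8,-14.5,0]);t=np.radians(14.3);X=np.array([np.cos(t),np.sin(t),0]);Y=np.array([-np.sin(t),np.cos(t),0])
p=c+0*X+185*Y;p[2]=38;print(p,rel(p))
grab('wrist','w11')
grab('scene','s11');crop('s11',215,130,395,250,4.4,'s11a')
E
```

```text
[488.10518265 164.76791031  38.        ] (array([488.4, 164.1,  70.7]), array([-0.245,  0.969,  0.   ]), array([ 0.7, -0.1, 32.7]), array([0.2, 0.2, 1.2]), 0.22479290549818193, 14.4)
```

View pics/s11a.png

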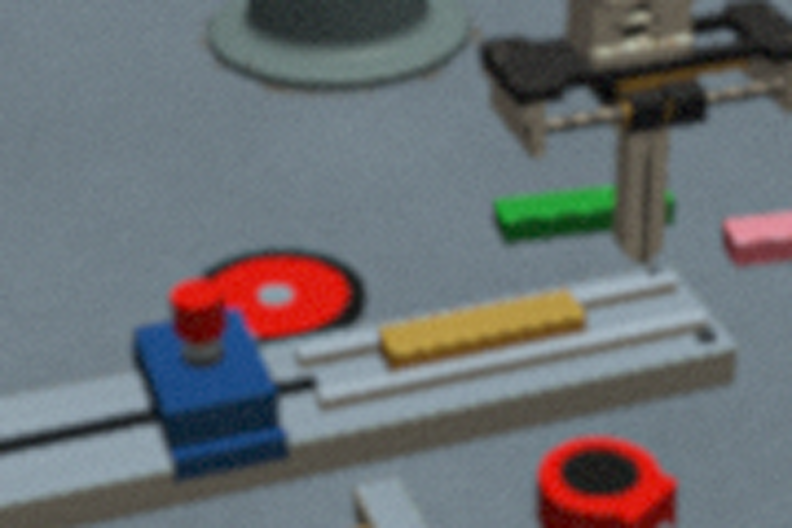

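View pics/w11.png

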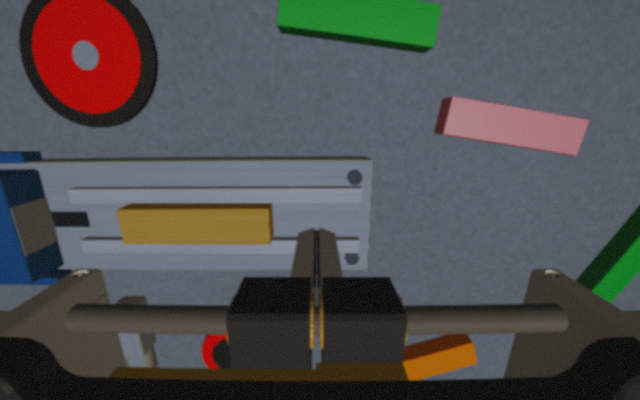

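Call:
arm_command(
  steps=[
    [[0,0,14],0,1],
    [[0,0,12],0,1],
    [[0,0,6],0,1],
    [[-5,0,0],0,1],
    [[-5,0,0],0,1],
    [[-5,0,0],0,1],
    [[-3,0,0],0,1],
    [[0,0,0],0,1],
  ],
)

```text
clock: 15.3
ee_pos: [494.0, 146.3, 39.8]
orientation: [0.615, 0.789, 0.0, 0.0]
contact_force: [-0.2, 0.4, 0.9]
grip_width: 0.4
```

Call:
arm_command(
  steps=[
    [[-2,0,1],0,1],
    [[-2,0,0],0,1],
    [[-2,0,0],0,1],
    [[-2,0,0],0,1],
    [[-2,0,0],0,1],
    [[-2,0,0],0,1],
    [[-2,0,0],0,1],
    [[-2,0,0],0,1],
  ],
)

```text
clock: 16.1
ee_pos: [497.5, 131.2, 38.4]
orientation: [0.614, 0.789, -0.0, -0.0]
contact_force: [0.3, 1.7, -0.2]
grip_width: 0.4
```

```bash
python3 - <<'E'
from h import *
print(rel([488.1,164.8,38]))
grab('wrist','w12')
grab('scene','s12');crop('s12',215,130,395,250,4.4,'s12a')
E
```

```text
(array([497.5, 131.2,  38.4]), array([-0.245,  0.969,  0.   ]), array([34.9, -0.8,  0.4]), array([ 0.3,  1.7, -0.2]), 0.4176459796837736, 16.1)
```

View pics/s12a.png

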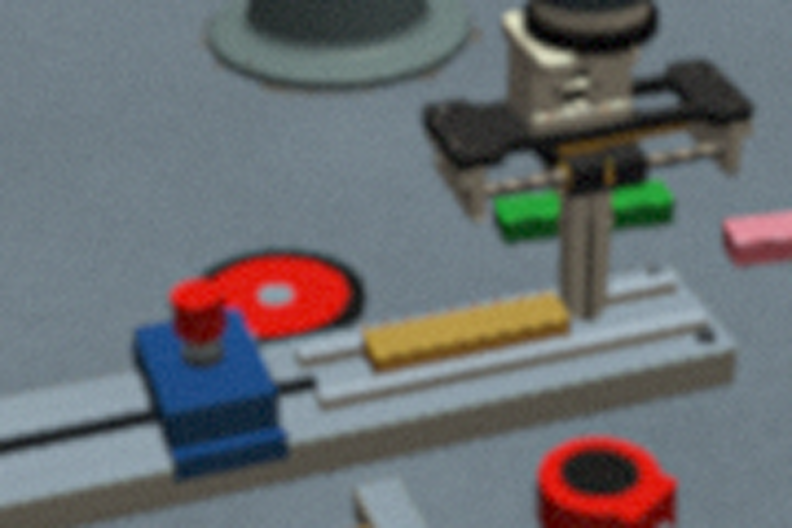

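View pics/w12.png

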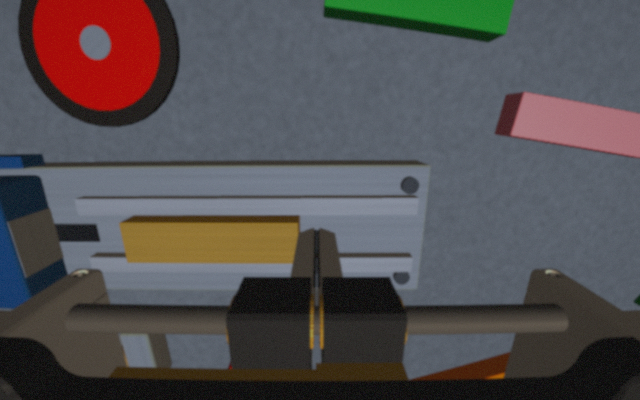

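Call:
arm_command(
  steps=[
    [[-3,0,0],0,1],
    [[-4,0,0],0,1],
    [[-4,0,0],0,1],
    [[-4,0,0],0,1],
    [[-4,0,0],0,1],
    [[-4,0,0],0,1],
    [[-4,0,0],0,1],
    [[-4,0,0],0,1],
    [[-4,0,0],0,1],
    [[-4,0,0],0,1],
    [[-4,0,0],0,1],
    [[-2,0,0],0,1],
  ],
)

```text
clock: 17.4
ee_pos: [508.6, 87.2, 38.5]
orientation: [0.614, 0.789, -0.0, 0.0]
contact_force: [-0.0, 1.7, 0.4]
grip_width: 0.3
```

```bash
python3 - <<'E'
from h import *
print(rel([488.1,164.8,38]))
grab('wrist','w13')
grab('scene','s13');crop('s13',215,130,395,250,4.4,'s13a')
E
```

```text
(array([508.6,  87.2,  38.5]), array([-0.245,  0.97 , -0.   ]), array([80.2, -0.9,  0.5]), array([-0. ,  1.7,  0.4]), 0.3347310696070487, 17.4)
```

View pics/s13a.png

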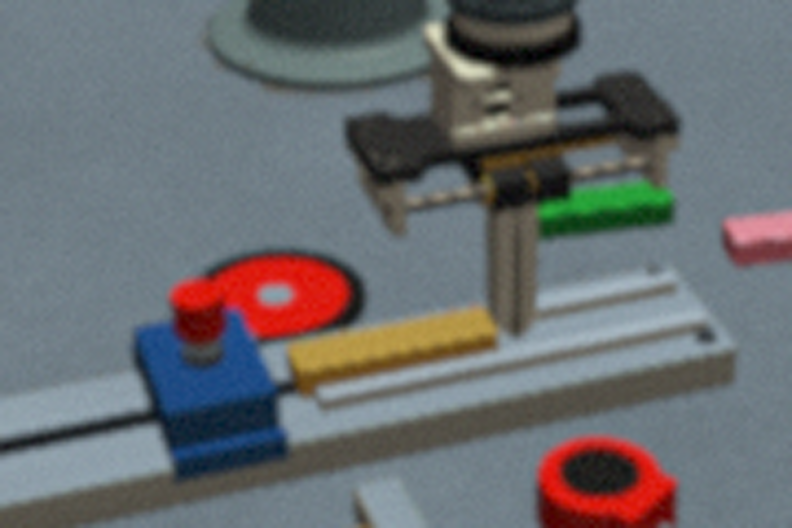

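View pics/w13.png

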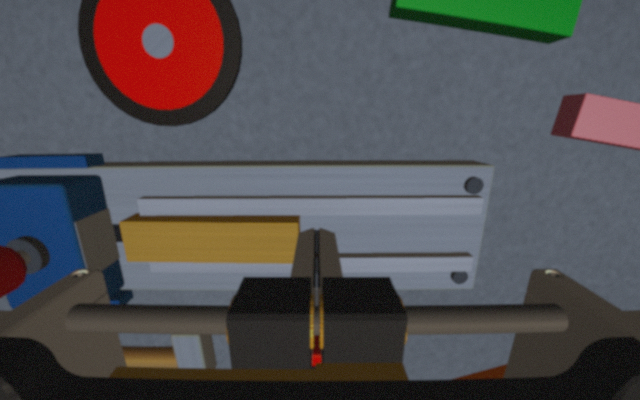

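Call:
arm_command(
  steps=[
    [[-2,0,0],0,1],
    [[-2,0,0],0,1],
    [[-2,0,0],0,1],
    [[-2,0,0],0,1],
    [[-2,0,0],0,1],
    [[-1,0,0],0,1],
    [[-1,0,0],0,1],
    [[-1,0,0],0,1],
  ],
)

```text
clock: 18.3
ee_pos: [511.7, 75.0, 38.5]
orientation: [0.614, 0.789, -0.0, -0.0]
contact_force: [-0.3, 2.5, 0.1]
grip_width: 0.7
```

Call:
arm_command(
  steps=[
    [[-1,0,0],0,1],
    [[-1,0,0],0,1],
    [[-1,0,0],0,1],
  ],
)

```text
clock: 18.6
ee_pos: [512.4, 72.1, 38.5]
orientation: [0.614, 0.789, 0.0, -0.0]
contact_force: [-1.1, 2.1, -0.6]
grip_width: 0.5
```

Call:
arm_command(
  steps=[
    [[-1,0,0],0,1],
    [[-1,0,0],0,1],
  ],
)

```text
clock: 18.8
ee_pos: [512.9, 70.1, 38.4]
orientation: [0.614, 0.789, -0.0, -0.0]
contact_force: [-0.1, 2.1, -0.5]
grip_width: 0.5
```

```bash
python3 - <<'E'
from h import *
grab('wrist','w14');crop('w14',60,140,340,320,2.8,'w14a')
grab('scene','s14');crop('s14',235,175,335,235,7.5,'s14a')
E
```

```text
(no output)
```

View pics/s14a.png

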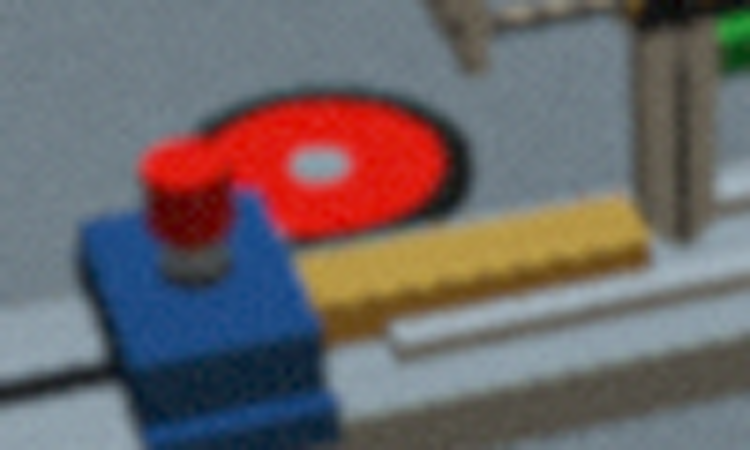

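View pics/w14a.png

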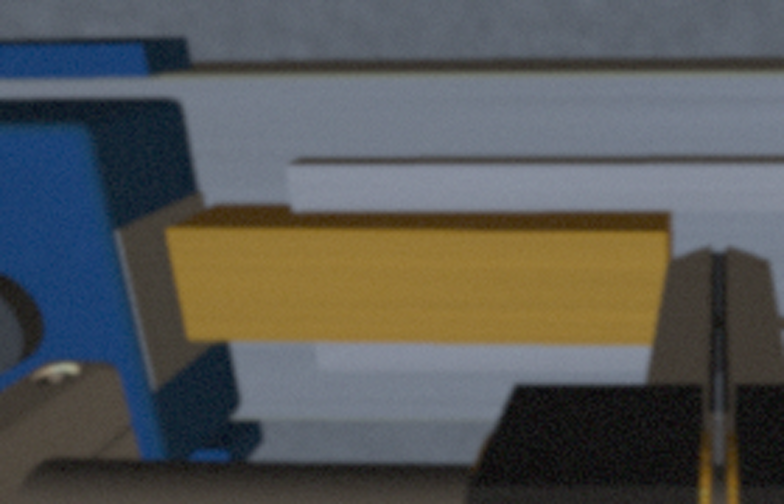

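The bar's end at crop (165..190, 230..340) is now close to the grey stop plate. Easing on.

Call:
arm_command(
  steps=[
    [[-1,0,0],0,1],
    [[-1,0,0],0,1],
  ],
)

```text
clock: 19.1
ee_pos: [513.4, 68.3, 38.5]
orientation: [0.614, 0.789, 0.0, -0.0]
contact_force: [-0.1, 2.6, 0.6]
grip_width: 0.1
```

Call:
arm_command(
  steps=[
    [[-1,0,0],0,1],
    [[-1,0,0],0,1],
  ],
)

```text
clock: 19.3
ee_pos: [513.8, 66.5, 38.4]
orientation: [0.614, 0.789, 0.0, -0.0]
contact_force: [-1.3, 3.5, 1.2]
grip_width: 0.6
```

Call:
arm_command(
  steps=[
    [[-1,0,0],0,1],
    [[0,0,0],0,1],
  ],
)

```text
clock: 19.5
ee_pos: [514.1, 65.3, 38.4]
orientation: [0.614, 0.789, -0.0, -0.0]
contact_force: [-0.0, 2.3, 1.3]
grip_width: 0.1
```

Call:
arm_command(
  steps=[
    [[-1,0,0],0,1],
    [[0,0,0],0,1],
  ],
)

```text
clock: 19.7
ee_pos: [514.2, 64.7, 38.4]
orientation: [0.614, 0.789, 0.0, -0.001]
contact_force: [-1.1, 4.6, 1.6]
grip_width: 0.6
```

Call:
arm_command(
  steps=[
    [[-1,0,0],0,1],
    [[0,0,0],0,1],
  ],
)

```text
clock: 19.9
ee_pos: [514.2, 64.4, 38.4]
orientation: [0.614, 0.789, 0.001, -0.001]
contact_force: [-1.7, 7.9, 1.8]
grip_width: 0.5
```

```bash
python3 - <<'E'
from h import *
grab('wrist','w15');crop('w15',60,140,340,320,2.8,'w15a')
grab('scene','s15');crop('s15',235,175,335,235,7.5,'s15a')
E
```

```text
(no output)
```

View pics/s15a.png

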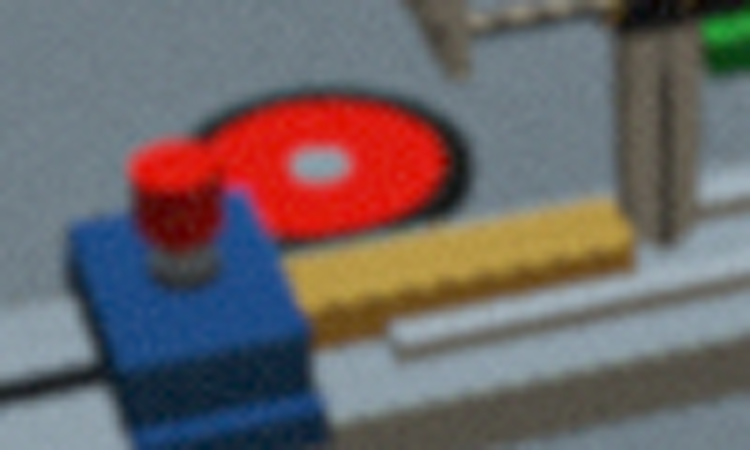

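View pics/w15a.png

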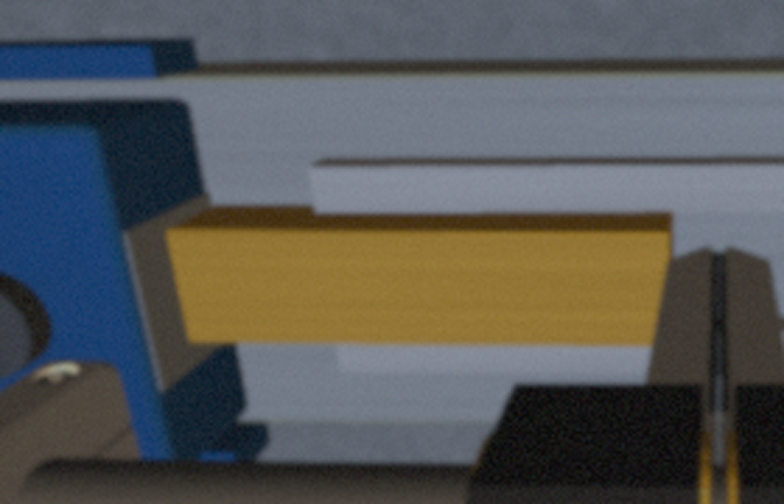

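The carriage took up its notch play of about 3 mm and then held, with the force rising to 8 N. The bar is against the locked stop, so I'll retract.

Call:
arm_command(
  steps=[
    [[1,0,0],0,1],
    [[2,0,0],0,1],
    [[4,0,0],0,1],
    [[8,0,0],0,1],
    [[8,0,0],0,1],
    [[0,0,-20],0,1],
    [[0,0,-40],0,1],
    [[0,0,-40],0,1],
    [[0,0,-40],0,1],
    [[0,0,0],0,1],
    [[0,0,0],0,1],
  ],
)

```text
clock: 21.1
ee_pos: [509.4, 86.0, 179.3]
orientation: [0.614, 0.789, 0.001, 0.001]
contact_force: [-0.2, -0.3, 0.4]
grip_width: 0.5
```

```bash
python3 - <<'E'
from h import *
print(rel([488.1,164.8,38]))
grab('wrist','w16');crop('w16',100,100,380,280,2.8,'w16a')
grab('scene','s16');crop('s16',235,175,335,235,7.5,'s16a');grab('side','d16')
E
```

```text
(array([509.4,  86. , 179.3]), array([-0.246,  0.969, -0.001]), array([ 81.7,  -1.6, 141.2]), array([-0.2, -0.3,  0.4]), 0.4731239507302818, 21.1)
```

View pics/s16a.png

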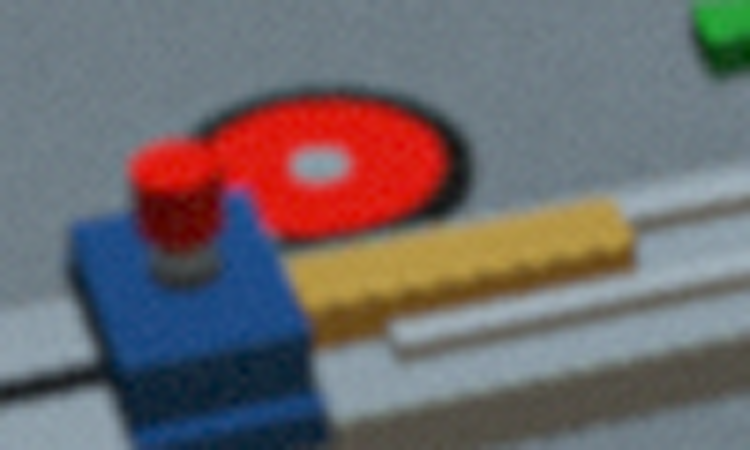

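View pics/w16a.png

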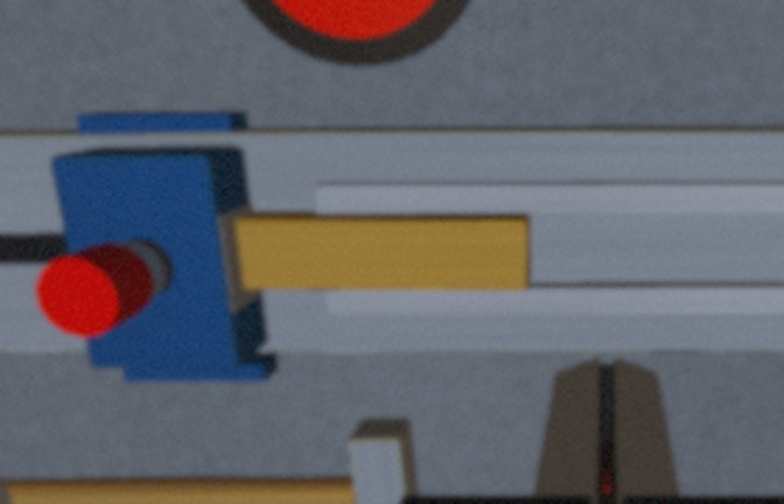

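View pics/d16.png

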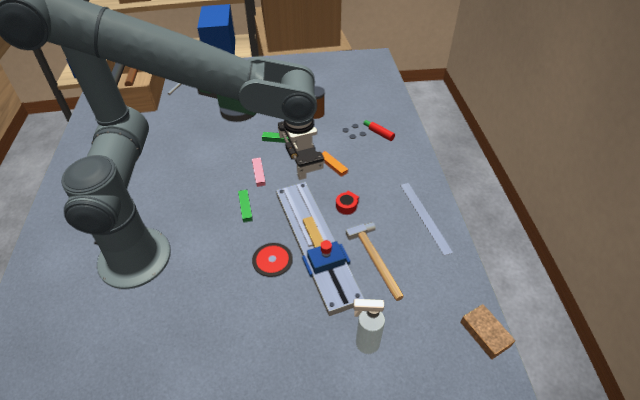

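The pictures show the bar touching the stop plate, the knob seated, the robot clear, and the spray bottle, tape, hammer and disc where they were. Handing in.

```bash
python3 -c "
from h import *
print(ctrl.finish_job(), ctrl.observe()['clock'])"
```

```text
the job is handed in; nothing more can be done
the job is handed in; nothing more can be done
```

The carriage is locked in the next notch, about 70 mm along, and the brass bar rests against its stop. The job was handed in at about 21 s, well inside the 58 s limit.

I lifted the knob about 12 mm against roughly 7.5 N and slid the carriage off its notch. I released the knob at about 38 mm and eased the carriage along with about 5 N of drag until the pin dropped. I then pushed the bar gently along its channel.

**Pin and lock:** When the pin dropped, the drag vanished. In the scene camera the knob sat back on its collar as it did at the start. The carriage then blocked towards the bar at about 8 N. When the bar pushed it the other way, it gave about 3 mm (the notch play) and held at about 8 N.

**Bar:** After retracting, the bar and carriage had not moved in the pictures and I could see no gap at the stop. I did not measure that gap to the millimetre. The bar's force against the stop was about 8 N at most.

**Surroundings:** The spray bottle, tape measure, hammer and grinding disc looked unmoved, and the wrist force read near zero with the robot clear.

**Disagreement:** My triangulated knob-top heights scattered from 96 to 104 mm, against 104 mm from the text. The last one, taken after the pin had dropped, was 98 mm. I put this down to calibration and pixel-reading error and went by the comparison of knob and collar in the pictures instead.

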